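Go / no-go check of the neck bush in a counter corkscrew

ROBOT

A 6-joint arm with a two-finger parallel gripper is mounted at the origin on the work surface. World frame = base frame: x ahead of the robot, y to its left, z up, the work surface at z = 0. Lengths are in m, angles in rad, forces in N, time in s.
With the tool pointing down it reaches from about 0.35 to 0.85 m from the base axis. Payload 8.1 kg.
Tool frame: the origin (TCP) lies at the very end of the fingers, on their centre line; the grasp point (between the pads) lies 19 mm behind it; z points along the fingers, y is the line along which they close (so a half turn about z gives the same grasp; the last joint's range is limited). The gripper opens to 93 mm and grips with 3 to 60 N. Pads are 15 mm wide; open, the fingers measure 128 mm over their backs; the gripper's body (75 mm by 188 mm) begins 65 mm behind the grasp point.
Start: joints at [-1.434, 0.13, 1.488, -0, 1.523, -0.085], TCP at [0.132, -0.585, 0.219] pointing down, gripper open.
Joint ranges: [-2.96, 2.96], [-0.89, 2.26], [0.02, 2.5], [-1.34, 4.48], [0, 2.73], [-2.66, 2.66]. Speed limits (rad/s): [2.39, 2.39, 2.79, 3.14, 3.14, 3.14].

INTERFACE

Orientations are given as a rotation vector (axis times angle).
In Python, from plant import monitor, eyes, ticket gives the robot as it stands.
- The arm moves only by the tool arm_command, never from a script. Its argument "deltas" is a list that holds one entry, the list of rows, each a list of 6 numbers: the shift along the world's x, y, z in cm, then the turn, a rotation vector about the world's x, y, z in degrees. In form: [[[tx, ty, tz, rx, ry, rz], ...]]. A call has 1 to 12 rows; each row shifts and turns the commanded pose from where the row before left it; what a row does not reach is not made up. A row lasts 1/12 s, in which the tool goes at most 41.7 mm and 7.16 degrees, less where a joint would pass 70% of its speed; a pose out of reach is approached as far as the arm can. A call is refused whole if a number of a shift passes 4.17 or a number of a turn 7.16, either way. A call with a gripper value outside its range is refused whole. "gripper" is the opening, from -1 (shut) to 1 (fully open), set as the call begins (left out, the last holds). The fingers move at their own pace and stop on an object; "squeeze" is the grip in N (left out, the last holds). Time passes only in rows, so rows that do not move let the fingers close. It gives the time, the measured TCP pose, the force, the opening and the grip force at its end, in the units of the state.
- monitor.read_state(): the state, without advancing time (a new reading comes with each control period).
- eyes.read_camera(name): name is "scene" or "top" or "wrist"; returns the picture (400x640x3 uint8, blue, green, red); there is no depth.
- eyes.camera_model(name): a dict with "fx", "fy", "cx", "cy" (pixels), "rvec" (rotation vector, rad) and "tvec" (3), from world to camera coordinates, as OpenCV has them. Camera axes: x right, y down, z forward; pixel columns grow to the right and rows downward; lengths in m; the calibration is good to about 2 mm. The wrist camera is an equidistant fisheye: a pixel r from the principal point sees the ray r / f radians off the axis. A picture is of the moment at which its call begins: read the wrist's pose just before it. camera_model takes no time and is no camera call; for the wrist camera it gives the pose at the moment of the call.
- ticket.close_job(): hands the job in; it is judged then, once.
The state is a dict: "t": time; "q": joint angles; "dq": joint speeds; "joint_torque": joint torques, N m; "tool_pos": TCP position; "orientation": TCP orientation; "force": force on the tool from outside, world axes, zero at the start; "wrist_torque": the same for the moment, N m; "opening": finger opening in m; "gripper_force": force on a finger pad.
Only numpy, scipy, OpenCV 4.12 (cv2) and the standard library are available. Lean on these libraries where they do the work, as an engineer would, in place of code of your own. Each camera call takes 0.05 s, during which the arm holds its last target. There are 200 camera calls.

TASK

Check the brass neck bush of the counter corkscrew with the double-ended plug gauge: slide the long go end (green band) fully home in the bore, draw it out, then offer the short no-go end (red band) square and central to the mouth and hold it there with a light push, about 5 N, to confirm that it will not enter. Feel your way in and never force the gauge or knock the corkscrew, leave the other things on the counter where they are, and lay the gauge back in its oak V rest.

Things in the scene. Friction and masses are not known exactly. Their poses are not given: they have to be found in the camera images.
- gauge: Double-ended plug gauge, loose, 0.22 to 0.36 kg, 126 mm long, round about its x axis, at any roll. Origin on the axis, mid handle (knurled, 22 mm diameter, 80 mm long: grip it here; centre of mass within 5 mm). +x points to the go end. Starts level in the V rest, any way round. When gauging, about 5 N is a light push; over 15 N against the corkscrew is forcing it.
- gauge_go (a point): Centre of the end face of the go plug, 74 mm along +x from gauge. Go plug: steel, 30 mm diameter, 34 mm long with a 2 mm x 45 degree lead on its nose, green band on the handle beside it. Axes as gauge.
- gauge_nogo (a point): Centre of the end face of the no-go plug, 52 mm along -x from gauge. No-go plug: steel, 33.5 mm diameter, 12 mm long, square edge, red band on the handle beside it. Axes as gauge.
- machine: Counter-mounted lever corkscrew of dark green cast iron on an oak block (220 x 130 x 28 mm), fixed, rigid. Origin at the counter under the pedestal; +x runs level, along the barrel from its open mouth to the lever. Barrel 57 mm outer diameter at the mouth, 52 mm behind; nothing rises above the barrel within 130 mm behind the mouth. Its lever stands at the rear, up to 320 mm high.
- bore (a point): Centre of the barrel in the plane of the bush's mouth, 115 mm along -x and 100 mm above machine, same axes: the level bore runs along +x from this plane. The brass bush is an immovable press fit that follows the boring, not the casting: its bore is parallel to +x but lies up to 1.8 mm along y and up to 1.8 mm along z from this point, to be found by feel.
- shoulder (a point): Centre of the barrel where the bore ends, 32 mm along +x from bore, same axes. Bore 31 mm diameter, sharp edged at the mouth, 32 mm deep to a flat shoulder; with the go plug home on it, 2 mm of the plug still shows. The brass face around the mouth is 44 mm across and stands 3 mm proud of the barrel.
- rest: Oak gauge rest, fixed: base 110 x 76 x 14 mm with two 90 degree V uprights (6 mm thick, centred 32.5 mm either side along x, V tips 49 mm high, 44 mm apart) that carry the handle; between them 59 mm of the handle is free. Origin at the centre of its underside; x lies along the gauge's axis.
- rest_seat (a point): Where the middle of the handle lies when the gauge sits in the rest: 52 mm above rest, axes as rest. The gauge has 4.5 mm of play along x each way; it may lie either way round.
- helix: Bystander: horn-handled double-helix corkscrew lying flat, 104 mm handle, 110 mm long, 26 mm high. Origin under the handle.
- thermometer: Bystander: bronze wine thermometer in a brass case, lying, 155 mm long, 20 mm high.
- collar: Bystander: blue enamel bottle collar, ring 54 mm across, 22 mm high.
- cork: Bystander: carved boxwood cork standing upright, 31 mm across, 60 mm high.
- sommelier: Bystander: folded waiter's corkscrew, 115 mm long, 12 mm high.
- wax: Bystander: round brass wax tin, 68 mm across, 45 mm high.
- bottle: Bystander: wine bottle standing upright, 75 mm across, 290 mm high.
Mind the look-alikes: they are no part of the job. Of the things like the gauge, leave any that is blue or pink; of the rest the smaller one is meant.

How it is judged:
On the way, in this order (a step that is already met when the one before it is completed fails the run):
1. the go end is fully home: its end face at least 30 mm into the 32 mm bore for 0.2 s (x of gauge_go in the frame of bore above 0.03 m and y of gauge_go in the frame of bore between -0.003 and 0.003 m and z of gauge_go in the frame of bore between -0.003 and 0.003 m and angle between the x axis of gauge and the x axis of bore, either way round below 0.1 rad), for 0.2 s.
2. the go end has been drawn right out of the bore (x of gauge_go in the frame of bore below -0.002 m), for 0.05 s.
3. the no-go end is pressed squarely (within 0.1 rad) and centrally (within 3.5 mm sideways and in height) on the mouth with more than 2.5 N for 0.3 s and does not enter (x of gauge_nogo in the frame of bore between -0.003 and 0.003 m and y of gauge_nogo in the frame of bore between -0.0035 and 0.0035 m and z of gauge_nogo in the frame of bore between -0.0035 and 0.0035 m and angle between the x axis of gauge and the x axis of bore, either way round below 0.1 rad and x of gauge_go in the frame of bore below -0.1 m and contact force between gauge and machine above 2.5 N), for 0.3 s.
At the end, for the whole second after the job is handed in: The gauge lies at rest and released in its V rest, either way round: middle of the handle within 8 mm of the seat and within 3 mm of its height, axis within 0.06 rad of the rest's (distance between gauge and rest_seat below 0.008 m and z of gauge in the frame of rest_seat between -0.003 and 0.003 m and angle between the x axis of gauge and the x axis of rest, either way round below 0.06 rad and linear speed of gauge below 0.01 m/s and contact force between the fingers and gauge below 0.1 N); the robot touches nothing.
It fails at once if the gauge is forced: it presses on the corkscrew with more than 15 N (contact force between gauge and machine above 15 N).
It fails at once if the robot itself pushes on the corkscrew with more than 8 N (contact force between the arm and machine above 8 N).
It fails at once if the fingers push on the corkscrew with more than 8 N (contact force between the fingers and machine above 8 N).
It fails at once if another thing on the counter is moved by more than 15 mm (distance of any of helix, thermometer, collar, cork, sommelier, wax, bottle from where it was at the start of the episode above 0.015 m).
It also fails if it takes over 72 s, if anything falls off the work surface, if the arm or the gripper's body presses on something with over 40 N, if the wrist force passes 120 N, or if a joint passes its speed limit or range.

## Working session

There is one attempt and no reset: what is moved stays moved. The work goes in short steps, Python scripts to look and compute and a tool call to move; the robot and the scene stay as the last step left them, time stands still between calls to the robot, and variables do not carry over. Pictures are saved under pics/ and viewed, at most 10 in all, crops included, and the job is handed in when it is done.

Besides the shell and the picture viewer there is one more tool, called after "Request:" as name([rows], argument=value, ...), one row to a line, values as JSON. arm_command: Moves the arm, as the interface text tells. Its arguments: {"type":"object","properties":{"deltas":{"type":"array"},"gripper":{"type":"number"},"squeeze":{"type":"number"}},"required":["deltas"]}

```bash
mkdir -p pics; ls
python3 - <<'E'
from plant import monitor, eyes
import cv2
for n in("scene","top"):
    m=eyes.camera_model(n); print(n,m)
    cv2.imwrite(f"pics/{n}0.png",eyes.read_camera(n))
print(monitor.read_state())
E
```

```text
pics
scene {'fx': 459.6019805423651, 'fy': 459.6019805423651, 'cx': 319.07583918024426, 'cy': 196.06008913590875, 'rvec': array([ 1.83665387,  1.83530034, -0.6158219 ]), 'tvec': array([ 0.07938551, -0.32711045,  1.5599175 ])}
top {'fx': 472.84213075857207, 'fy': 472.84213075857207, 'cx': 323.6218852212601, 'cy': 201.58906075844195, 'rvec': array([ 2.18235977, -2.15054282,  0.11315737]), 'tvec': array([-0.0841386 ,  0.4841217 ,  1.44460501])}
{'t': 0.1, 'q': array([-1.43438016e+00,  1.31087685e-01,  1.48914090e+00,  9.30024655e-06,
        1.52300639e+00, -8.54103985e-02]), 'dq': array([-0.00117464, -0.00094618, -0.00144404,  0.00098703, -0.00165509,
        0.00051805]), 'joint_torque': array([ 4.72055744e-04, -5.61344433e+01, -4.93098235e+01,  7.70277763e-02,
        2.90545332e-02, -8.23369464e-05]), 'tool_pos': array([ 0.13195757, -0.58479385,  0.21770732]), 'orientation': array([-3.12065704e+00, -3.47547929e-01,  5.11704723e-05]), 'force': array([-0.11673645,  0.46338407, -0.27379038]), 'wrist_torque': array([-0.04681327,  0.0087817 ,  0.00917301]), 'gripper_force': 0.0, 'opening': 0.09283828400473018}
```

View pics/scene0.png

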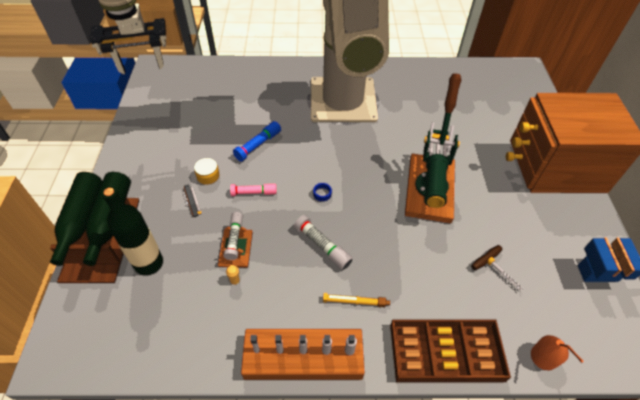

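View pics/top0.png

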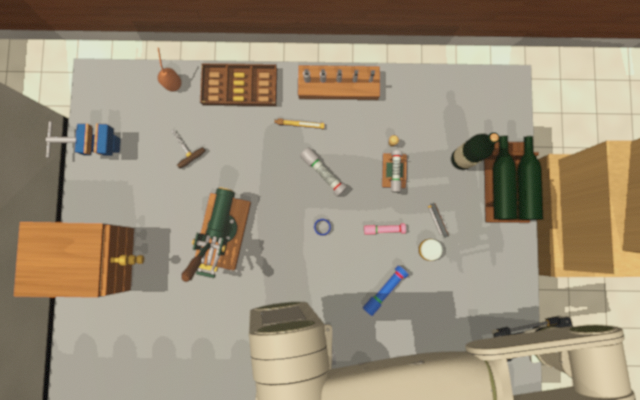

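The gauge sits in its rest at scene (235,235), top (395,172). The corkscrew is at scene (435,190), top (222,215), with its mouth facing away from the robot. Next I'll enlarge both areas.

```bash
cat > h.py <<'E'
import numpy as np, cv2
from plant import monitor, eyes
from scipy.spatial.transform import Rotation as R
def cam(n):
    m=eyes.camera_model(n); Rm=R.from_rotvec(m["rvec"]).as_matrix(); return m,Rm,-Rm.T@m["tvec"]
def ray(n,u,v):
    m,Rm,c=cam(n); d=Rm.T@np.array([(u-m["cx"])/m["fx"],(v-m["cy"])/m["fy"],1]); return c,d/np.linalg.norm(d)
def onz(n,u,v,z):
    c,d=ray(n,u,v); return c+d*(z-c[2])/d[2]
def two(p,q):
    a,d=ray("scene",*p); b,e=ray("top",*q)
    s=np.linalg.lstsq(np.c_[d,-e],b-a,rcond=None)[0]; x,y=a+s[0]*d,b+s[1]*e
    return (x+y)/2,np.linalg.norm(x-y)
def proj(n,P):
    m,Rm,c=cam(n); p=Rm@np.array(P)+m["tvec"]; return p[:2]/p[2]*m["fx"]+[m["cx"],m["cy"]]
E
python3 - <<'E'
import cv2,numpy as np
s=cv2.imread("pics/scene0.png");t=cv2.imread("pics/top0.png")
def c(i,x,y,w):
    return cv2.resize(i[y:y+w*3//4,x:x+w],(400,300),interpolation=cv2.INTER_CUBIC)
a=np.vstack([np.hstack([c(s,200,205,80),c(s,390,120,120)]),np.hstack([c(t,360,140,80),c(t,170,180,120)])])
cv2.imwrite("pics/m0.png",a)
E
```

```text
(no output)
```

View pics/m0.png

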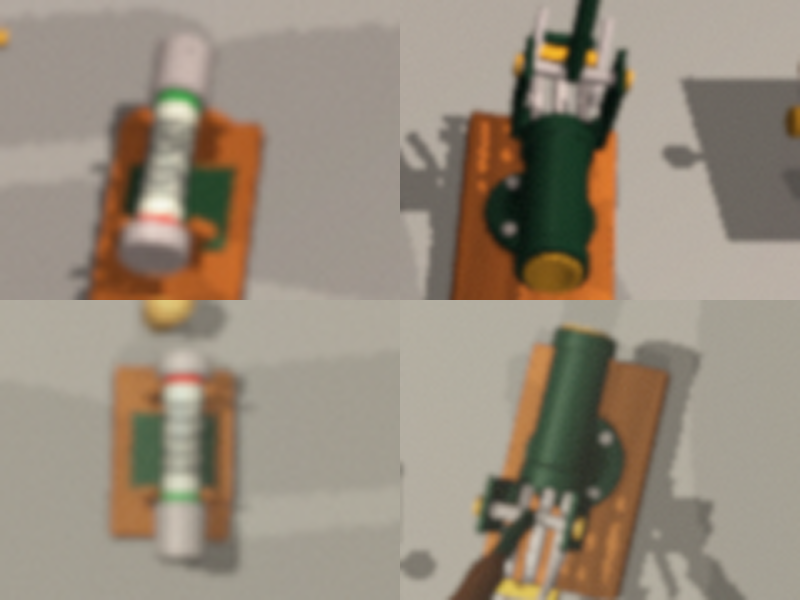

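The green band is nearest the robot and the red band faces away. The bush mouth is at scene ≈(436,202), and the barrel's open end is at top ≈(225,191). Now to measure both.

Run:
```python
from h import *
s=cv2.imread("pics/scene0.png");t=cv2.imread("pics/top0.png")
hs,ht=[cv2.cvtColor(i,cv2.COLOR_BGR2HSV) for i in(s,t)]
def big(h,lo,hi,box):
    x0,y0,x1,y1=box; m=np.zeros(h.shape[:2],np.uint8); m[y0:y1,x0:x1]=cv2.inRange(h,lo,hi)[y0:y1,x0:x1]
    n,l,st,ce=cv2.connectedComponentsWithStats(m); k=1+np.argmax(st[1:,4]); return (l==k),st[k],ce[k]
m,st,fc=big(hs,(15,110,60),(32,255,255),(420,190,455,212)); print("face scene",st,fc)
c=cv2.findContours(m.astype(np.uint8),0,2)[0][0]; print(cv2.fitEllipse(c))
m2,st2,fc2=big(ht,(15,110,60),(32,255,255),(205,180,240,200)); print("face top",st2,fc2)
# bands
for nm,lo,hi in(("green",(45,90,60),(75,255,255)),("red",(0,90,120),(8,255,255))):
    bs=big(hs,lo,hi,(222,215,250,255) if nm=="red" else (228,215,250,232)); bt=big(ht,lo,hi,(385,150,410,160) if nm=="red" else (385,176,410,184))
    print(nm,bs[1:],bt[1:]); print(two(bs[2],bt[2]))
# barrel in top: per-row green extent
g=cv2.inRange(ht,(60,60,20),(95,255,160))
rows=[]
for v in range(190,216):
    u=np.nonzero(g[v,205:240])[0]+205
    if len(u): rows.append((v,u.min(),u.max()))
print(rows)
a=np.array(rows,float)
```

```text
face scene [427 195  20  13 192] [436.015625   201.27083333]
((436.03350830078125, 201.19602966308594), (11.721020698547363, 19.432289123535156), 82.25111389160156)
face top [211 195   3   5  10] [212.  196.9]Traceback (most recent call last):
  File "<stdin>", line 12, in <module>
  File "<stdin>", line 6, in big
    return _wrapfunc(a, 'argmax', axis=axis, out=out, **kwds)
    return bound(*args, **kwds)
ValueError: attempt to get argmax of an empty sequence
```

Run:
```python
from h import *
print("face",onz("scene",436,201.2,.1), "top face", onz("top",226,190,.12))
# gauge: ends in top crop /5 + (360,140): nogo end (182,350-300), go end(181,555-300), bands
f=lambda x,y:(360+x/5,140+(y-300)/5)
for n,p in(("red",f(183,378)),("green",f(180,497)),("nogo",f(183,352)),("go",f(180,556))): print(n,onz("top",*p,.06))
g=lambda x,y:(200+x/5,205+y/5)
for n,p in(("red",g(163,220)),("green",g(180,98))): print(n,onz("scene",*p,.06))
k=lambda x,y:(170+(x-400)/3.333,180+(y-300)/3.333)
for n,p in(("barrel mouth L",k(554,330)),("mouth R",k(615,340)),("rear L",k(524,470)),("rear R",k(590,470))): print(n,onz("top",*p,.1))
i=eyes.read_camera("wrist"); m=eyes.camera_model("wrist"); print(m); 
_,Rm,c=cam("wrist"); print(c,Rm)
```

```text
face [0.50752523 0.21493839 0.1       ] top face [0.50510345 0.20795101 0.12      ]
red [ 0.62678075 -0.29883573  0.06      ]
green [ 0.55296286 -0.2968903   0.06      ]
nogo [ 0.64300925 -0.29886106  0.06      ]
go [ 0.51667018 -0.29683851  0.06      ]
red [ 0.62636803 -0.29501169  0.06      ]
green [ 0.55425868 -0.29431638  0.06      ]
barrel mouth L [0.51021546 0.24126264 0.1       ]
mouth R [0.50206362 0.18678634 0.1       ]
rear L [0.38568863 0.26285076 0.1       ]
rear R [0.38654162 0.20479171 0.1       ]
{'fx': 309.70691628693146, 'fy': 309.70691628693146, 'cx': 317.11513691797535, 'cy': 199.7295255276407, 'rvec': array([-2.26810678,  1.81431318,  0.26552746]), 'tvec': array([-0.59850881, -0.03308283,  0.39035883])}
[ 0.20916587 -0.56681769  0.38295511] [[ 0.21945632 -0.97562178 -0.00102794]
 [-0.93499952 -0.21061939  0.28533378]
 [-0.27859436 -0.06165717 -0.95842766]]
```

```bash
cat >> h.py <<'E'
def st():
    s=monitor.read_state(); Rm=R.from_rotvec(s["orientation"]).as_matrix()
    print("t %.2f pos"%s["t"],np.round(s["tool_pos"]*1000,2),"x",Rm[:,0].round(4),"y",Rm[:,1].round(4),"z",Rm[:,2].round(4),"\n F",s["force"].round(2),"T",s["wrist_torque"].round(3),"open %.4f grip %.1f"%(s["opening"],s["gripper_force"]),"q",s["q"].round(3)); return s,Rm
E
python3 -c "
from h import *
st()"
```

```text
t 0.15 pos [ 131.96 -584.85  217.83] x [9.755e-01 2.200e-01 1.000e-04] y [ 0.22   -0.9755 -0.0014] z [-2.0e-04  1.4e-03 -1.0e+00] 
 F [-0.35  0.26 -0.03] T [-0.027  0.011  0.019] open 0.0931 grip 0.0 q [-1.434  0.131  1.489  0.     1.523 -0.085]
```

Request:
arm_command([
  [[2.85,1.8,0,0,0,-0.8],[2.85,1.8,0,0,0,-0.8],[2.85,1.8,0,0,0,-0.8],[2.85,1.8,0,0,0,-0.8],[2.85,1.8,0,0,0,-0.8],[2.85,1.8,0,0,0,-0.8],[2.85,1.8,0,0,0,-0.8],[2.85,1.8,0,0,0,-0.8]],
])

```text
t: 0.82
tool_pos: [0.3611, -0.4401, 0.2184]
orientation: [-3.137, -0.172, 0.0]
force: [0.2, -1.3, 0.7]
opening: 0.0927
gripper_force: 0.0
```

Request:
arm_command([
  [[2.85,1.8,0,0,0,-0.8],[2.85,1.8,0,0,0,-0.8],[2.85,1.8,0,0,0,-0.8],[2.85,1.8,0,0,0,-0.8],[2.85,1.8,0,0,0,-0.8],[2.85,1.8,0,0,0,-0.8],[2.85,1.8,0,0,0,-0.8],[2.85,1.8,0,0,0,-0.8],[0,0,0,0,0,0],[0,0,0,0,0,0]],
])

```text
t: 1.65
tool_pos: [0.589, -0.2957, 0.2176]
orientation: [-3.141, -0.002, 0.002]
force: [-0.9, -0.5, 0.7]
opening: 0.093
gripper_force: 0.0
```

Run:
```python
from h import *
st()
print("lever",onz("scene",455,78,.32))
m=eyes.camera_model("wrist"); np.save("w1.npy",np.r_[m["rvec"],m["tvec"]])
cv2.imwrite("pics/w1.png",eyes.read_camera("wrist"))
```

```text
t 1.65 pos [ 589.   -295.66  217.64] x [ 1.      0.0015 -0.0012] y [ 1.5e-03 -1.0e+00 -7.0e-04] z [-1.2e-03  7.0e-04 -1.0e+00] 
 F [-0.93 -0.5   0.72] T [0.044 0.061 0.001] open 0.0930 grip 0.0 q [-0.543  0.291  1.306  0.     1.545  1.026]
lever [0.2940157 0.2491545 0.32     ]
```

View pics/w1.png

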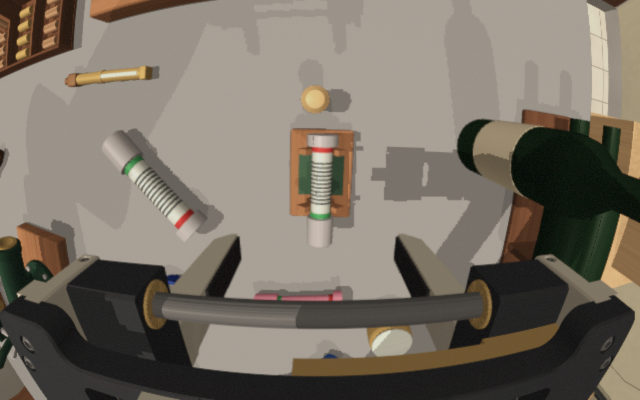

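The wrist view shows the gauge in its rest: red band at (320,150), green band at (319,216), cork at (315,98). I'll cast these pixels onto the gauge's height.

```bash
cat >> h.py <<'E'
def wray(m,u,v):
    x,y=(u-m["cx"])/m["fx"],(v-m["cy"])/m["fy"]; r=np.hypot(x,y); d=np.array([x/r*np.sin(r),y/r*np.sin(r),np.cos(r)]) if r>1e-9 else np.array([0,0,1.])
    Rm=R.from_rotvec(m["rvec"]).as_matrix(); return -Rm.T@m["tvec"],Rm.T@d
def wz(m,u,v,z):
    c,d=wray(m,u,v); return c+d*(z-c[2])/d[2]
def blob(img,lo,hi,box,bgr=False):
    x0,y0,x1,y1=box; h=cv2.cvtColor(img,cv2.COLOR_BGR2HSV); k=cv2.inRange(h,lo,hi)[y0:y1,x0:x1]
    v,u=np.nonzero(k); return u+x0,v+y0
E
python3 - <<'E'
from h import *
m=eyes.camera_model("wrist"); i=cv2.imread("pics/w1.png")
for n,lo,hi,b in(("red",(0,120,120),(9,255,255),(308,144,334,156)),("green",(45,90,50),(80,255,255),(306,208,332,222))):
    u,v=blob(i,lo,hi,b); print(n,len(u),u.min(),u.max(),u.mean(),v.mean(),wz(m,(u.min()+u.max())/2,v.mean(),.056).round(4))
# steel plug edges: gray low saturation columns
h=cv2.cvtColor(i,cv2.COLOR_BGR2HSV)
for v in(240,): print(i[v,300:340:2].tolist())
for v in (136,150,216,245): pass
g=cv2.cvtColor(i,cv2.COLOR_BGR2GRAY); print(g[125:140,322].tolist(),g[238:256,319].tolist(),g[232,300:340].tolist(),g[140,300:345].tolist())
for n,p in(("nogo end",(322,134)),("go end",(319,247))): print(n,wz(m,*p,.056))
E
```

```text
red 102 311 333 321.421568627451 149.59803921568627 [ 0.6251 -0.3012  0.056 ]
green 79 310 329 319.4810126582278 215.64556962025316 [ 0.551  -0.2986  0.056 ]
[[151, 161, 169], [150, 161, 169], [151, 161, 169], [147, 157, 166], [151, 161, 171], [163, 175, 185], [172, 183, 194], [173, 185, 196], [177, 188, 200], [178, 189, 201], [175, 186, 198], [168, 178, 190], [158, 169, 180], [149, 158, 170], [133, 142, 153], [108, 116, 125], [136, 146, 154], [151, 161, 169], [150, 160, 168], [151, 161, 169]]
[148, 148, 146, 114, 92, 104, 120, 121, 110, 99, 127, 177, 192, 192, 193] [190, 190, 190, 190, 190, 189, 189, 189, 185, 174, 162, 162, 162, 161, 162, 162, 162, 161] [162, 162, 162, 162, 162, 162, 155, 151, 162, 168, 176, 180, 184, 187, 188, 188, 190, 191, 192, 190, 188, 185, 182, 176, 171, 167, 162, 157, 148, 137, 122, 113, 133, 153, 161, 162, 162, 161, 162, 162] [132, 129, 129, 132, 133, 128, 125, 134, 152, 163, 170, 174, 168, 154, 183, 194, 198, 201, 205, 208, 205, 199, 192, 187, 186, 183, 178, 174, 172, 170, 165, 162, 155, 146, 137, 125, 112, 104, 100, 100, 102, 100, 98, 98, 103]
nogo end [ 0.64170212 -0.30113731  0.056     ]
go end [ 0.51218661 -0.2981306   0.056     ]
```

Request:
arm_command([
  [[-0.1,-0.1,-2.2,0,0,-0.75],[0,-0.1,-2.2,0,0,-0.75],[0,-0.1,-2.2,0,0,0],[0,-0.1,-2.2,0,0,0],[0,0,-2.2,0,0,0],[0,0,-2.2,0,0,0],[0,0,-2.0,0,0,0],[0,0,-1.6,0,0,0],[0,0,-1.1,0,0,0],[0,0,-0.55,0,0,0],[0,0,0,0,0,0]],
])

```text
t: 2.62
tool_pos: [0.5856, -0.3015, 0.0328]
orientation: [-3.14, 0.045, 0.003]
force: [0.5, -0.1, -0.0]
opening: 0.0931
gripper_force: 0.0
```

Run:
```python
from h import *
st()
cv2.imwrite("pics/w2.png",eyes.read_camera("wrist"))
```

```text
t 2.62 pos [ 585.6  -301.48   32.82] x [ 0.9996 -0.0287 -0.002 ] y [-0.0287 -0.9996 -0.001 ] z [-0.002   0.0011 -1.    ] 
 F [ 0.46 -0.05 -0.03] T [ 0.022  0.027 -0.054] open 0.0931 grip 0.0 q [-0.553  0.437  1.473 -0.     1.234  1.046]
```

View pics/w2.png

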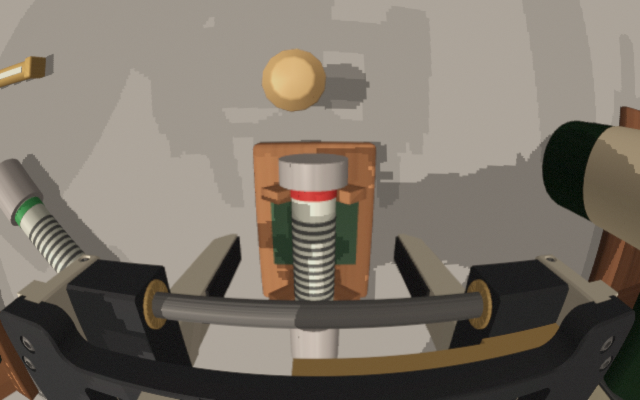

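The gauge lies centred between the fingers: red band at (315,195), plug at (313,170). I'll close on it.

Request:
arm_command([
  [[0,0,0,0,0,0],[0,0,0,0,0,0],[0,0,0,0,0,0],[0,0,0,0,0,0],[0,0,0,0,0,0],[0,0,0,0,0,0],[0,0,0,0,0,0],[0,0,0,0,0,0]],
], gripper=-1, squeeze=30)

```text
t: 3.33
tool_pos: [0.587, -0.3013, 0.0341]
orientation: [-3.141, 0.044, 0.0]
force: [1.0, 0.5, -0.2]
opening: 0.0445
gripper_force: 0.0
```

```bash
python3 -c "
from h import *
st()"
```

```text
t 3.33 pos [ 587.02 -301.25   34.14] x [ 0.9996 -0.0277 -0.    ] y [-0.0277 -0.9996  0.    ] z [-0.  0. -1.] 
 F [ 1.    0.52 -0.16] T [-0.026  0.029  0.   ] open 0.0445 grip 0.0 q [-0.552  0.436  1.472 -0.     1.234  1.047]
```

Request:
arm_command([
  [[0,0,0,0,0,0],[0,0,0,0,0,0],[0,0,0,0,0,0],[0,0,0,0,0,0],[0,0,0,0,0,0],[0,0,0,0,0,0],[0,0,0,0,0,0]],
])

```text
t: 3.92
tool_pos: [0.587, -0.2997, 0.034]
orientation: [-3.139, 0.043, 0.001]
force: [0.0, 5.6, 2.0]
opening: 0.0215
gripper_force: 30.0
```

```bash
python3 -c "
from h import *
st()"
```

```text
t 3.92 pos [ 587.05 -299.72   33.96] x [ 9.996e-01 -2.730e-02 -5.000e-04] y [-0.0273 -0.9996 -0.0023] z [-5.0e-04  2.3e-03 -1.0e+00] 
 F [0.04 5.59 2.05] T [1.079 0.054 0.006] open 0.0215 grip 30.0 q [-0.551  0.436  1.472  0.002  1.235  1.047]
```

Request:
arm_command([
  [[0,0.13,0.3,0,0,0],[0,0,1.0,0,0,0],[0,0,2.3,0,0,0],[0,0,2.5,0,0,0],[0,0,2.5,0,0,0],[0,0,2.5,0,0,0],[0,0,1.5,0,0,0],[0,0,0,0,0,0]],
])

```text
t: 4.58
tool_pos: [0.5893, -0.3017, 0.1662]
orientation: [3.137, -0.044, 0.011]
force: [-0.0, -1.0, -1.7]
opening: 0.0215
gripper_force: 30.0
```

```bash
python3 -c "
from h import *
st()"
```

```text
t 4.58 pos [ 589.3  -301.7   166.22] x [ 0.9996 -0.028   0.0072] y [-0.028  -0.9996  0.0044] z [ 0.007  -0.0046 -1.    ] 
 F [-0.05 -0.99 -1.73] T [-0.047 -0.018 -0.006] open 0.0215 grip 30.0 q [-0.55   0.315  1.372 -0.     1.446  1.048]
```

Request:
arm_command([
  [[-0.5,2.5,0,0,0,0],[-0.6,3.2,0,0,0,0],[-0.6,3.2,0,0,0,0],[-0.6,3.2,0,0,0,0],[-0.6,3.2,0,0,0,0],[-0.6,3.2,0,0,0,0],[-0.6,3.2,0,0,0,0],[-0.6,3.2,0,0,0,0],[-0.6,3.2,0,0,0,0],[-0.6,3.2,0,0,0,0],[-0.6,3.0,0,0,0,0],[-0.2,1.5,0,0,0,0]],
])

```text
t: 5.58
tool_pos: [0.5183, 0.061, 0.159]
orientation: [-3.14, 0.041, 0.003]
force: [-0.0, 0.0, -2.2]
opening: 0.0211
gripper_force: 30.0
```

Request:
arm_command([
  [[0,0,0,0,0,0],[0,0,0,0,0,0],[0,0,0,0,0,0],[0,0,0,0,0,0]],
])

```text
t: 5.92
tool_pos: [0.52, 0.0569, 0.1597]
orientation: [3.141, -0.045, -0.001]
force: [-0.1, 0.2, -2.0]
opening: 0.0215
gripper_force: 30.0
```

Run:
```python
from h import *
st()
m=eyes.camera_model("wrist"); np.savez("w3.npz",**m)
cv2.imwrite("pics/w3.png",eyes.read_camera("wrist"))
```

```text
t 5.92 pos [519.98  56.87 159.7 ] x [ 9.996e-01 -2.900e-02 -6.000e-04] y [-2.900e-02 -9.996e-01  5.000e-04] z [-6.e-04 -4.e-04 -1.e+00] 
 F [-0.05  0.25 -2.04] T [ 0.065 -0.045 -0.008] open 0.0215 grip 30.0 q [ 0.011 -0.042  1.774 -0.     1.41   1.611]
```

View pics/w3.png

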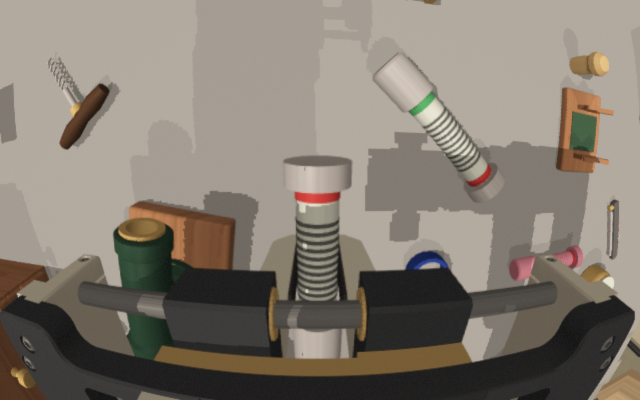

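The brass face shows at (142,230), and the front edge of the oak block runs (132,206)–(234,220). From these I get the mouth position and yaw.

Run:
```python
from h import *
m=dict(np.load("w3.npz")); i=cv2.imread("pics/w3.png")
h=cv2.cvtColor(i,cv2.COLOR_BGR2HSV)
k=np.zeros(h.shape[:2],np.uint8); k[212:252,112:180]=cv2.inRange(h,(14,110,70),(32,255,255))[212:252,112:180]
cs=max(cv2.findContours(k,0,2)[0],key=cv2.contourArea); hull=cv2.convexHull(cs)
print(cv2.boundingRect(cs),cv2.fitEllipse(hull))
e=cv2.fitEllipse(hull)
print("centre",wz(m,*e[0],.1).round(4))
# cast hull onto vertical face plane through centre
P=wz(m,*e[0],.1); ax=np.array([-.986,.164,0])
for p in hull[:,0]:
    c,d=wray(m,*p); X=c+d*((P-c)@ax)/(d@ax); L=np.array([-ax[1],ax[0],0]); 
    print(p,((X-P)@L*1000).round(1),((X-P)[2]*1000).round(1),end="; ")
print()
# block top-front edge: oak mask upper boundary
o=cv2.inRange(h,(3,110,60),(14,255,255)); pts=[]
for u in range(136,232,4):
    v=np.nonzero(o[195:235,u])[0]
    if len(v): pts.append((u,v[0]+195))
print(pts)
Q=np.array([wz(m,*p,.028) for p in pts]); 
l=cv2.fitLine(Q[:,:2].astype(np.float32),cv2.DIST_HUBER,0,.01,.01).ravel(); print("edge dir",l, "resid mm",np.abs((Q[:,:2]-l[2:])@np.array([-l[1],l[0]])).max()*1000)
print(Q[0],Q[-1])
```

```text
(118, 217, 48, 25) ((141.33349609375, 228.8885498046875), (24.67264747619629, 48.075950622558594), 86.26216888427734)
centre [0.51   0.2128 0.1   ]
[149 217] -7.5 -28.2; [156 219] 1.5 -26.4; [159 220] 5.4 -25.3; [161 221] 8.4 -23.8; [164 223] 13.3 -20.6; [165 224] 15.3 -18.8; [165 228] 19.4 -10.4; [164 232] 22.4 -2.2; [160 236] 22.8 6.6; [156 238] 21.4 11.5; [153 239] 19.9 14.2; [149 240] 17.6 17.3; [144 241] 14.6 20.6; [137 241] 9.0 23.0; [128 240] 0.8 24.5; [125 239] -2.7 24.0; [123 238] -5.4 23.0; [118 233] -15.2 16.4; [118 228] -21.4 7.3; [119 226] -23.1 3.0; [121 224] -24.0 -1.7; [130 218] -24.0 -18.0; [135 217] -20.7 -22.4; 
[(136, np.int64(204)), (140, np.int64(202)), (144, np.int64(202)), (148, np.int64(203)), (152, np.int64(204)), (156, np.int64(205)), (160, np.int64(205)), (164, np.int64(206)), (168, np.int64(207)), (172, np.int64(208)), (176, np.int64(209)), (180, np.int64(209)), (184, np.int64(210)), (188, np.int64(211)), (192, np.int64(211)), (196, np.int64(212)), (200, np.int64(213)), (204, np.int64(214)), (208, np.int64(215)), (212, np.int64(215)), (216, np.int64(216)), (220, np.int64(216)), (224, np.int64(217)), (228, np.int64(218))]
edge dir [0.19189277 0.9814159  0.50248283 0.19692285] resid mm 3.7454670511925854
[0.51173569 0.26376418 0.028     ] [0.4934741  0.15178143 0.028     ]
```

Run:
```python
from h import *
m=dict(np.load("w3.npz")); i=cv2.imread("pics/w3.png")
h=cv2.cvtColor(i,cv2.COLOR_BGR2HSV); o=cv2.inRange(h,(3,110,60),(14,255,255)); pts=[]
for u in range(144,230,2):
    v=np.nonzero(o[195:235,u])[0]; pts.append((u,v[0]+195))
for z in(0,.028):
    Q=np.array([wz(m,*p,z) for p in pts]); l=cv2.fitLine(Q[:,:2].astype(np.float32),2,0,.01,.01).ravel(); r=(Q[:,:2]-l[2:])@np.array([-l[1],l[0]])
    print("wrist edge yaw",np.degrees(np.arctan2(l[0],l[1])),l,"rms mm",r.std()*1e3)
t=cv2.imread("pics/top0.png"); g=t[:,:,1].astype(float)-t[:,:,2]  # green minus red: barrel positive
s=cv2.GaussianBlur(g,(0,0),.7)
L,Rr=[],[]
for v in range(194,218):
    row=s[v,200:245]; th=8
    a=np.nonzero(row>th)[0]
    def cr(j,k): return 200+j+(th-row[j])/(row[k]-row[j])*(k-j)
    L.append((cr(a[0]-1,a[0]),v)); 
    b=a[np.nonzero(np.diff(np.r_[a,99])>1)[0][0]]; Rr.append((cr(b,b+1),v))
print([(round(a[0],1),round(b[0],1),a[1]) for a,b in zip(L,Rr)])
np.save("LR.npy",np.array([L,Rr]))
def plane(pts):
    D=np.array([ray("top",*p)[1] for p in pts]); n=np.linalg.svd(D)[2][2]; return n*np.sign(n[1])
a,b=plane(L[:16]),plane(Rr[:14])
for n in (a,b,a+b):
    d=np.cross(n,[0,0,1]); d*=-np.sign(d[0]); print("yaw",np.degrees(np.arctan2(d[1],-d[0])))
c=cam("top")[2]; n=a+b; n/=np.linalg.norm(n)
# axis y at x=.51,z=.1
print("axis y at x=.51", c[1]-(n[0]*(.51-c[0])+n[2]*(.1-c[2]))/n[1])
```

```text
wrist edge yaw 11.267206 [0.19538487 0.98072666 0.49412444 0.21376301] rms mm 0.4013885064746
wrist edge yaw 11.2672205 [0.1953851  0.9807266  0.50318193 0.20011044] rms mm 0.3667857055805363
[(np.float64(217.0), np.float64(231.9), 194), (np.float64(217.1), np.float64(231.7), 195), (np.float64(216.9), np.float64(231.0), 196), (np.float64(216.7), np.float64(230.4), 197), (np.float64(216.5), np.float64(230.1), 198), (np.float64(216.2), np.float64(229.8), 199), (np.float64(215.9), np.float64(229.6), 200), (np.float64(215.7), np.float64(229.4), 201), (np.float64(215.5), np.float64(229.1), 202), (np.float64(215.3), np.float64(228.9), 203), (np.float64(214.9), np.float64(228.7), 204), (np.float64(214.7), np.float64(228.4), 205), (np.float64(214.5), np.float64(228.1), 206), (np.float64(214.2), np.float64(227.9), 207), (np.float64(213.9), np.float64(227.8), 208), (np.float64(213.7), np.float64(227.5), 209), (np.float64(213.5), np.float64(227.2), 210), (np.float64(213.3), np.float64(227.1), 211), (np.float64(212.9), np.float64(226.9), 212), (np.float64(212.7), np.float64(226.7), 213), (np.float64(212.6), np.float64(226.3), 214), (np.float64(212.3), np.float64(226.1), 215), (np.float64(211.9), np.float64(225.9), 216), (np.float64(211.7), np.float64(225.9), 217)]
yaw 11.096879467077613
yaw 14.483568416880942
yaw 12.795012819969271
axis y at x=.51 0.2131695984169556
```

Run:
```python
from h import *
L,Rr=np.load("LR.npy")
def plane(pts):
    D=np.array([ray("top",*p)[1] for p in pts]); n=np.linalg.svd(D)[2][2]; return n*np.sign(n[1])
for s in(slice(5,22),slice(7,20)):
    a,b=plane(L[s]),plane(Rr[s]); c=cam("top")[2]; n=(a+b)/np.linalg.norm(a+b)
    for k in(a,b,n):
        d=np.cross(k,[0,0,1]); d*=-np.sign(d[0]); print("yaw",np.degrees(np.arctan2(d[1],-d[0])),end=" ")
    print("axis y at x=.51,z=.1", c[1]-(n[0]*(.51-c[0])+n[2]*(.1-c[2]))/n[1])
```

```text
yaw 11.520953439100776 yaw 11.004076851620173 yaw 11.26168767998067 axis y at x=.51,z=.1 0.2141378067988104
yaw 11.762055227996076 yaw 10.777449694294935 yaw 11.26815461116769 axis y at x=.51,z=.1 0.21410466881731588
```

Request:
arm_command([
  [[1.48,2.29,0,0,0,-1.6],[1.48,2.29,0,0,0,-1.6],[1.48,2.29,0,0,0,-1.6],[1.48,2.29,0,0,0,-1.6],[1.48,2.29,0,0,0,-1.6],[1.48,2.29,0,0,0,-1.6],[0,0,-1.3,0,0,0],[0,0,-1.5,0,0,0],[0,0,-1.5,0,0,0],[0,0,-1.5,0,0,0],[0,0,-1.3,0,0,0],[0,0,-0.7,0,0,0]],
])

```text
t: 6.97
tool_pos: [0.6078, 0.1941, 0.0795]
orientation: [3.125, -0.308, -0.005]
force: [-0.6, -0.2, -3.6]
opening: 0.0213
gripper_force: 30.0
```

Request:
arm_command([
  [[0,0,0,0,0,0],[0,0,0,0,0,0],[0,0,0,0,0,0],[0,0,0,0,0,0]],
])

```text
t: 7.3
tool_pos: [0.6098, 0.1955, 0.0836]
orientation: [-3.126, 0.306, -0.003]
force: [0.7, 0.8, -2.2]
opening: 0.0213
gripper_force: 30.0
```

```bash
cat >> h.py <<'E'
AX=np.array([-.9807,.1954,0]); LT=np.array([-.1954,-.9807,0]); F0=np.array([.5105,.2138,.1])
def rel(s):
    p=s["tool_pos"]+[0,0,.018]; d=p-F0
    print("  along %.2f lat %.2f h %.2f mm | Fax %.2f Flat %.2f Fz %.2f | yawerr %.2f deg"%(d@AX*1e3,d@LT*1e3,d[2]*1e3,s["force"]@AX,s["force"]@LT,s["force"][2],np.degrees(np.arctan2(*(R.from_rotvec(s["orientation"]).as_matrix()[[1,0],0])))+11.27))
E
python3 - <<'E'
from h import *
s,_=st(); rel(s)
for i in range(2): eyes.read_camera("top"); rel(monitor.read_state())
E
```

```text
t 7.30 pos [609.83 195.5   83.64] x [ 0.981  -0.1942  0.0021] y [-0.1942 -0.981  -0.001 ] z [ 2.3e-03  5.0e-04 -1.0e+00] 
 F [ 0.66  0.76 -2.19] T [ 0.006 -0.016  0.013] open 0.0213 grip 30.0 q [ 0.23   0.332  1.507 -0.     1.3    1.996]
  along -100.99 lat -1.46 h 1.64 mm | Fax -0.50 Flat -0.87 Fz -2.19 | yawerr 0.07 deg
  along -100.87 lat -1.51 h 1.54 mm | Fax 0.18 Flat 0.14 Fz -1.88 | yawerr 0.08 deg
  along -100.72 lat -1.47 h 1.37 mm | Fax 0.06 Flat 0.11 Fz -2.76 | yawerr 0.08 deg
```

Request:
arm_command([
  [[-0.03,-0.14,-0.13,0,0,0],[-0.5,0.1,0,0,0,0],[-0.5,0.1,0,0,0,0],[-0.5,0.1,0,0,0,0],[-0.35,0.07,0,0,0,0],[-0.15,0.03,0,0,0,0],[0,0,0,0,0,0],[0,0,0,0,0,0],[0,0,0,0,0,0],[0,0,0,0,0,0]],
])

```text
t: 8.23
tool_pos: [0.5887, 0.198, 0.0809]
orientation: [-3.127, 0.306, -0.0]
force: [-0.3, -0.3, -2.7]
opening: 0.0214
gripper_force: 30.0
```

Run:
```python
from h import *
for i in range(2): rel(monitor.read_state()); im=eyes.read_camera("scene")
rel(monitor.read_state())
cv2.imwrite("pics/s4.png",cv2.resize(im[130:280,360:560],(800,600),interpolation=cv2.INTER_CUBIC))
```

```text
along -79.81 lat 0.26 h -1.09 mm | Fax 0.28 Flat 0.36 Fz -2.70 | yawerr 0.07 deg
  along -79.82 lat 0.27 h -1.13 mm | Fax 0.34 Flat 0.05 Fz -2.81 | yawerr 0.07 deg
  along -79.74 lat 0.30 h -1.20 mm | Fax -0.28 Flat -0.23 Fz -1.92 | yawerr 0.07 deg
```

View pics/s4.png

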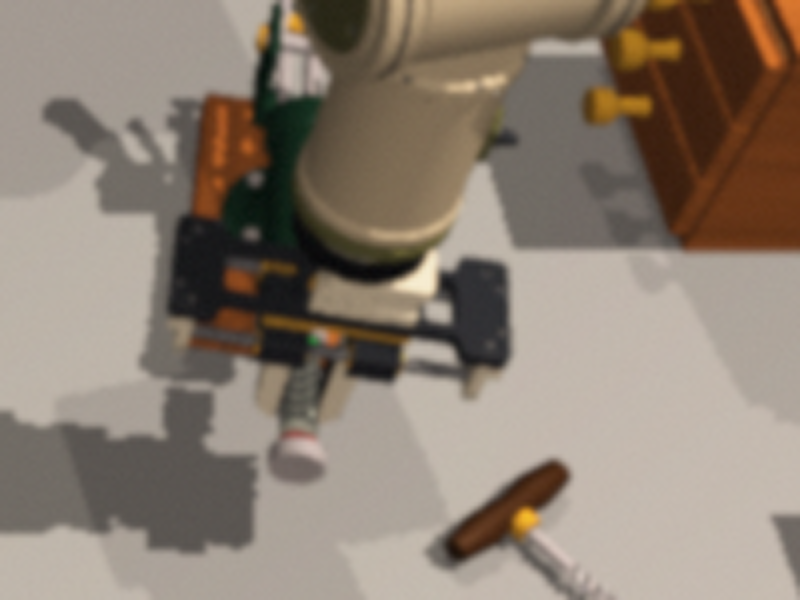

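The view shows the gauge in front of the mouth, clear of everything. I'll trim the height and feel my way in.

Request:
arm_command([
  [[0,0,0.1,0,0,0],[0,0,0,0,0,0],[0,0,0,0,0,0],[0,0,0,0,0,0],[0,0,0,0,0,0],[0,0,0,0,0,0]],
])

```text
t: 8.83
tool_pos: [0.5885, 0.198, 0.0818]
orientation: [-3.127, 0.306, 0.0]
force: [1.0, -0.1, -2.0]
opening: 0.0211
gripper_force: 30.0
```

Run:
```python
from h import *
rel(monitor.read_state())
```

```text
along -79.57 lat 0.26 h -0.21 mm | Fax -1.02 Flat -0.10 Fz -1.98 | yawerr 0.08 deg
```

Request:
arm_command([
  [[-0.1,0.02,0,0,0,0],[-0.1,0.02,0,0,0,0],[-0.1,0.02,0,0,0,0],[-0.1,0.02,0,0,0,0],[0,0,0,0,0,0],[0,0,0,0,0,0],[0,0,0,0,0,0]],
])

```text
t: 9.42
tool_pos: [0.5845, 0.1988, 0.0819]
orientation: [-3.127, 0.306, -0.0]
force: [0.4, 0.2, -2.8]
opening: 0.021
gripper_force: 30.0
```

Run:
```python
from h import *
rel(monitor.read_state())
```

```text
along -75.52 lat 0.22 h -0.14 mm | Fax -0.41 Flat -0.24 Fz -2.84 | yawerr 0.08 deg
```

Request:
arm_command([
  [[-0.1,0.02,0,0,0,0],[-0.1,0.02,0,0,0,0],[0,0,0,0,0,0],[0,0,0,0,0,0]],
])

```text
t: 9.75
tool_pos: [0.5824, 0.1992, 0.0818]
orientation: [3.127, -0.306, 0.0]
force: [0.1, 0.4, -1.8]
opening: 0.0212
gripper_force: 30.0
```

```bash
python3 -c "
from h import *
rel(monitor.read_state())"
```

```text
along -73.41 lat 0.25 h -0.16 mm | Fax -0.07 Flat -0.41 Fz -1.84 | yawerr 0.08 deg
```

Request:
arm_command([
  [[-0.1,0.02,0,0,0,0],[-0.1,0.02,0,0,0,0],[0,0,0,0,0,0],[0,0,0,0,0,0]],
])

```text
t: 10.08
tool_pos: [0.5804, 0.1996, 0.0818]
orientation: [3.127, -0.306, -0.0]
force: [0.4, 0.0, -2.4]
opening: 0.0214
gripper_force: 30.0
```

```bash
python3 -c "
from h import *
rel(monitor.read_state())"
```

```text
along -71.35 lat 0.23 h -0.18 mm | Fax -0.39 Flat -0.08 Fz -2.37 | yawerr 0.08 deg
```

Request:
arm_command([
  [[-0.1,0.02,0,0,0,0],[-0.1,0.02,0,0,0,0],[0,0,0,0,0,0],[0,0,0,0,0,0]],
])

```text
t: 10.42
tool_pos: [0.5784, 0.1999, 0.0819]
orientation: [3.126, -0.306, -0.0]
force: [-0.2, -1.6, -2.1]
opening: 0.0213
gripper_force: 30.0
```

```bash
python3 -c "
from h import *
rel(monitor.read_state())"
```

```text
along -69.32 lat 0.38 h -0.15 mm | Fax -0.14 Flat 1.64 Fz -2.11 | yawerr 0.08 deg
```

Request:
arm_command([
  [[-0.1,0.02,0,0,0,0],[0,0,0,0,0,0],[0,0,0,0,0,0]],
])

```text
t: 10.67
tool_pos: [0.5773, 0.2002, 0.0817]
orientation: [3.126, -0.306, -0.001]
force: [-0.5, -1.6, -2.5]
opening: 0.0206
gripper_force: 30.0
```

```bash
python3 -c "
from h import *
rel(monitor.read_state())"
```

```text
along -68.18 lat 0.32 h -0.26 mm | Fax 0.20 Flat 1.62 Fz -2.45 | yawerr 0.08 deg
```

Request:
arm_command([
  [[-0.01,-0.04,0,0,0,0],[-0.1,0.02,0,0,0,0],[0,0,0,0,0,0],[0,0,0,0,0,0]],
])

```text
t: 11.0
tool_pos: [0.5763, 0.2001, 0.0818]
orientation: [-3.127, 0.306, 0.0]
force: [-0.4, -0.3, -2.2]
opening: 0.021
gripper_force: 30.0
```

```bash
python3 -c "
from h import *
s,_=st();rel(s)"
```

```text
t 11.00 pos [576.27 200.1   81.79] x [ 9.81e-01 -1.94e-01 -2.00e-04] y [-0.194 -0.981 -0.   ] z [-2.e-04  1.e-04 -1.e+00] 
 F [-0.41 -0.3  -2.21] T [0.019 0.034 0.007] open 0.0210 grip 30.0 q [0.25  0.259 1.599 0.    1.284 2.016]
  along -67.18 lat 0.59 h -0.21 mm | Fax 0.34 Flat 0.37 Fz -2.21 | yawerr 0.08 deg
```

Request:
arm_command([
  [[-0.1,0.02,0,0,0,0],[0,0,0,0,0,0],[0,0,0,0,0,0]],
])

```text
t: 11.25
tool_pos: [0.5753, 0.2003, 0.0818]
orientation: [-3.127, 0.306, 0.0]
force: [0.2, 0.2, -1.9]
opening: 0.021
gripper_force: 30.0
```

```bash
python3 -c "
from h import *
s,_=st();rel(s)"
```

```text
t 11.25 pos [575.34 200.28  81.84] x [ 9.810e-01 -1.941e-01 -1.000e-04] y [-1.941e-01 -9.810e-01 -1.000e-04] z [-0.e+00  1.e-04 -1.e+00] 
 F [ 0.16  0.19 -1.86] T [-0.017  0.016  0.061] open 0.0210 grip 30.0 q [0.251 0.257 1.601 0.    1.284 2.017]
  along -66.23 lat 0.59 h -0.16 mm | Fax -0.12 Flat -0.22 Fz -1.86 | yawerr 0.08 deg
```

Request:
arm_command([
  [[-0.1,0.02,0,0,0,0],[-0.1,0.02,0,0,0,0],[-0.1,0.02,0,0,0,0],[0,0,0,0,0,0],[0,0,0,0,0,0]],
])

```text
t: 11.67
tool_pos: [0.5723, 0.2008, 0.0818]
orientation: [-3.127, 0.306, 0.0]
force: [0.1, -0.1, -2.2]
opening: 0.0215
gripper_force: 30.0
```

```bash
python3 -c "
from h import *
s,_=st();rel(s)"
```

```text
t 11.67 pos [572.3  200.85  81.84] x [ 9.81e-01 -1.94e-01 -1.00e-04] y [-0.194 -0.981 -0.   ] z [-1.e-04  0.e+00 -1.e+00] 
 F [ 0.05 -0.1  -2.2 ] T [ 0.055  0.071 -0.001] open 0.0215 grip 30.0 q [0.253 0.25  1.609 0.    1.283 2.019]
  along -63.14 lat 0.63 h -0.16 mm | Fax -0.07 Flat 0.08 Fz -2.20 | yawerr 0.08 deg
```

Request:
arm_command([
  [[-0.1,0.02,0,0,0,0],[-0.1,0.02,0,0,0,0],[-0.1,0.02,0,0,0,0],[0,0,0,0,0,0],[0,0,0,0,0,0]],
])

```text
t: 12.08
tool_pos: [0.5693, 0.2014, 0.0818]
orientation: [3.127, -0.306, -0.0]
force: [0.4, -0.1, -2.5]
opening: 0.0213
gripper_force: 30.0
```

```bash
python3 -c "
from h import *
s,_=st();rel(s)"
```

```text
t 12.08 pos [569.32 201.42  81.83] x [ 9.81e-01 -1.94e-01 -1.00e-04] y [-0.194 -0.981  0.   ] z [-1.e-04 -0.e+00 -1.e+00] 
 F [ 0.37 -0.07 -2.48] T [-0.015  0.006  0.038] open 0.0213 grip 30.0 q [0.255 0.243 1.617 0.    1.281 2.021]
  along -60.11 lat 0.65 h -0.17 mm | Fax -0.37 Flat -0.01 Fz -2.48 | yawerr 0.08 deg
```

Request:
arm_command([
  [[-0.1,0.02,0,0,0,0],[-0.1,0.02,0,0,0,0],[-0.1,0.02,0,0,0,0],[-0.1,0.02,0,0,0,0],[-0.1,0.02,0,0,0,0],[0,0,0,0,0,0]],
])

```text
t: 12.58
tool_pos: [0.5642, 0.2024, 0.0818]
orientation: [3.127, -0.306, -0.0]
force: [-0.5, 0.5, -2.3]
opening: 0.0212
gripper_force: 30.0
```

```bash
python3 -c "
from h import *
s,_=st();rel(s)"
```

```text
t 12.58 pos [564.18 202.42  81.79] x [ 9.81e-01 -1.94e-01 -2.00e-04] y [-1.94e-01 -9.81e-01  1.00e-04] z [-2.e-04 -0.e+00 -1.e+00] 
 F [-0.46  0.52 -2.32] T [0.026 0.021 0.022] open 0.0212 grip 30.0 q [0.259 0.232 1.63  0.    1.279 2.025]
  along -54.87 lat 0.67 h -0.21 mm | Fax 0.55 Flat -0.42 Fz -2.32 | yawerr 0.08 deg
```

Request:
arm_command([
  [[-0.1,0.02,0,0,0,0],[-0.1,0.02,0,0,0,0],[-0.1,0.02,0,0,0,0],[-0.1,0.02,0,0,0,0],[-0.1,0.02,0,0,0,0],[0,0,0,0,0,0]],
])

```text
t: 13.08
tool_pos: [0.5592, 0.2034, 0.0818]
orientation: [3.127, -0.306, -0.0]
force: [-0.9, -0.0, -2.3]
opening: 0.0212
gripper_force: 30.0
```

```bash
python3 -c "
from h import *
s,_=st();rel(s)"
```

```text
t 13.08 pos [559.18 203.44  81.8 ] x [ 9.810e-01 -1.939e-01 -2.000e-04] y [-1.939e-01 -9.810e-01  1.000e-04] z [-2.e-04 -1.e-04 -1.e+00] 
 F [-0.86 -0.02 -2.31] T [-0.002  0.03   0.025] open 0.0212 grip 30.0 q [ 0.263  0.221  1.643 -0.     1.278  2.029]
  along -49.76 lat 0.65 h -0.20 mm | Fax 0.84 Flat 0.18 Fz -2.31 | yawerr 0.09 deg
```

Going in freely. Home should come near along ≈ -42, so I'll take finer steps.

Request:
arm_command([
  [[-0.1,0.02,0,0,0,0],[-0.1,0.02,0,0,0,0],[-0.1,0.02,0,0,0,0],[0,0,0,0,0,0]],
])

```text
t: 13.42
tool_pos: [0.5562, 0.204, 0.0818]
orientation: [3.127, -0.306, -0.0]
force: [-1.2, -0.4, -3.0]
opening: 0.0211
gripper_force: 30.0
```

```bash
python3 -c "
from h import *
s,_=st();rel(s)"
```

```text
t 13.42 pos [556.19 204.04  81.8 ] x [ 9.81e-01 -1.94e-01 -2.00e-04] y [-1.94e-01 -9.81e-01  1.00e-04] z [-2.e-04 -0.e+00 -1.e+00] 
 F [-1.21 -0.42 -2.98] T [-0.07   0.079  0.011] open 0.0211 grip 30.0 q [0.265 0.214 1.651 0.    1.277 2.031]
  along -46.71 lat 0.64 h -0.20 mm | Fax 1.11 Flat 0.64 Fz -2.98 | yawerr 0.08 deg
```

Request:
arm_command([
  [[-0.1,0.02,0,0,0,0],[-0.1,0.02,0,0,0,0],[0,0,0,0,0,0]],
])

```text
t: 13.67
tool_pos: [0.5542, 0.2044, 0.0818]
orientation: [3.127, -0.306, -0.0]
force: [-0.3, 0.4, -1.9]
opening: 0.0214
gripper_force: 30.0
```

```bash
python3 -c "
from h import *
s,_=st();rel(s)"
```

```text
t 13.67 pos [554.23 204.42  81.82] x [ 9.810e-01 -1.941e-01 -1.000e-04] y [-0.1941 -0.981   0.    ] z [-1.e-04  0.e+00 -1.e+00] 
 F [-0.3   0.39 -1.88] T [-0.035  0.147  0.065] open 0.0214 grip 30.0 q [0.267 0.21  1.656 0.    1.276 2.033]
  along -44.72 lat 0.65 h -0.18 mm | Fax 0.37 Flat -0.32 Fz -1.88 | yawerr 0.08 deg
```

Request:
arm_command([
  [[-0.1,0.02,0,0,0,0],[-0.1,0.02,0,0,0,0],[0,0,0,0,0,0]],
])

```text
t: 13.92
tool_pos: [0.5522, 0.2048, 0.0818]
orientation: [3.127, -0.306, -0.0]
force: [-0.5, -0.3, -2.1]
opening: 0.0213
gripper_force: 30.0
```

```bash
python3 -c "
from h import *
s,_=st();rel(s)"
```

```text
t 13.92 pos [552.2  204.83  81.8 ] x [ 9.81e-01 -1.94e-01 -2.00e-04] y [-1.94e-01 -9.81e-01  1.00e-04] z [-2.e-04 -0.e+00 -1.e+00] 
 F [-0.53 -0.35 -2.06] T [0.    0.056 0.072] open 0.0213 grip 30.0 q [0.268 0.206 1.661 0.    1.275 2.034]
  along -42.65 lat 0.65 h -0.20 mm | Fax 0.45 Flat 0.44 Fz -2.06 | yawerr 0.08 deg
```

Request:
arm_command([
  [[-0.1,0.02,0,0,0,0],[0,0,0,0,0,0],[0,0,0,0,0,0]],
])

```text
t: 14.17
tool_pos: [0.5513, 0.205, 0.0818]
orientation: [3.127, -0.306, -0.0]
force: [-0.1, 0.0, -2.5]
opening: 0.0212
gripper_force: 30.0
```

```bash
python3 -c "
from h import *
s,_=st();rel(s)"
```

```text
t 14.17 pos [551.28 205.    81.8 ] x [ 9.81e-01 -1.94e-01 -2.00e-04] y [-1.94e-01 -9.81e-01  1.00e-04] z [-2.e-04 -0.e+00 -1.e+00] 
 F [-0.07  0.02 -2.53] T [-0.056  0.088 -0.018] open 0.0212 grip 30.0 q [0.269 0.204 1.663 0.    1.275 2.035]
  along -41.71 lat 0.66 h -0.20 mm | Fax 0.07 Flat -0.01 Fz -2.53 | yawerr 0.08 deg
```

Request:
arm_command([
  [[-0.1,0.02,0,0,0,0],[0,0,0,0,0,0],[0,0,0,0,0,0]],
])

```text
t: 14.42
tool_pos: [0.5504, 0.2052, 0.0818]
orientation: [3.127, -0.306, -0.0]
force: [0.1, -0.9, -2.1]
opening: 0.0213
gripper_force: 30.0
```

```bash
python3 -c "
from h import *
s,_=st();rel(s)"
```

```text
t 14.42 pos [550.35 205.19  81.82] x [ 9.810e-01 -1.941e-01 -1.000e-04] y [-0.1941 -0.981   0.    ] z [-1.e-04 -0.e+00 -1.e+00] 
 F [ 0.15 -0.92 -2.11] T [-0.053  0.052  0.034] open 0.0213 grip 30.0 q [ 0.27   0.201  1.666 -0.     1.275  2.036]
  along -40.76 lat 0.65 h -0.18 mm | Fax -0.33 Flat 0.88 Fz -2.11 | yawerr 0.08 deg
```

Request:
arm_command([
  [[-0.1,0.02,0,0,0,0],[0,0,0,0,0,0],[0,0,0,0,0,0]],
])

```text
t: 14.67
tool_pos: [0.55, 0.2053, 0.0821]
orientation: [-3.127, 0.306, -0.002]
force: [2.5, -1.8, -3.2]
opening: 0.0215
gripper_force: 30.0
```

```bash
python3 -c "
from h import *
s,_=st();rel(s)"
```

```text
t 14.67 pos [549.97 205.3   82.11] x [ 0.981  -0.1942  0.0012] y [-1.942e-01 -9.810e-01 -2.000e-04] z [ 0.0012 -0.     -1.    ] 
 F [ 2.5  -1.83 -3.21] T [-0.195 -0.56   0.05 ] open 0.0215 grip 30.0 q [ 0.27   0.199  1.668 -0.     1.274  2.036]
  along -40.37 lat 0.62 h 0.11 mm | Fax -2.81 Flat 1.30 Fz -3.21 | yawerr 0.07 deg
```

Request:
arm_command([
  [[-0.1,0.02,0,0,0,0],[0,0,0,0,0,0],[0,0,0,0,0,0]],
])

```text
t: 14.92
tool_pos: [0.55, 0.2053, 0.0825]
orientation: [-3.126, 0.307, -0.005]
force: [7.5, -2.3, -4.6]
opening: 0.0212
gripper_force: 30.0
```

```bash
python3 -c "
from h import *
s,_=st();rel(s)"
```

```text
t 14.92 pos [550.   205.33  82.54] x [ 0.9809 -0.1944  0.0033] y [-1.944e-01 -9.809e-01 -6.000e-04] z [ 0.0033 -0.     -1.    ] 
 F [ 7.52 -2.33 -4.59] T [-0.401 -1.235  0.067] open 0.0212 grip 30.0 q [ 2.710e-01  1.970e-01  1.669e+00 -1.000e-03  1.272e+00  2.037e+00]
  along -40.40 lat 0.59 h 0.54 mm | Fax -7.83 Flat 0.82 Fz -4.59 | yawerr 0.06 deg
```

Home: resistance builds at along = -40.4 with 7.8 N, and centre is lat +0.65, h -0.2. Drawing out now.

Request:
arm_command([
  [[0.1,-0.02,0,0,0,0],[0.1,-0.02,0,0,0,0],[0.2,-0.04,0,0,0,0],[0.3,-0.06,0,0,0,0],[0.4,-0.08,0,0,0,0],[0.4,-0.08,0,0,0,0],[0.5,-0.1,0,0,0,0],[0.5,-0.1,0,0,0,0],[0.5,-0.1,0,0,0,0],[0.5,-0.1,0,0,0,0],[0,0,0,0,0,0],[0,0,0,0,0,0]],
])

```text
t: 15.92
tool_pos: [0.5837, 0.1985, 0.0818]
orientation: [-3.126, 0.307, 0.0]
force: [0.5, 0.3, -3.0]
opening: 0.0214
gripper_force: 30.0
```

```bash
python3 -c "
from h import *
s,_=st();rel(s)"
```

```text
t 15.92 pos [583.73 198.51  81.78] x [ 0.9809 -0.1945 -0.    ] y [-1.945e-01 -9.809e-01 -1.000e-04] z [ 0.e+00  1.e-04 -1.e+00] 
 F [ 0.54  0.29 -2.97] T [ 0.078 -0.01   0.004] open 0.0214 grip 30.0 q [0.245 0.275 1.579 0.    1.287 2.011]
  along -74.80 lat 0.69 h -0.22 mm | Fax -0.47 Flat -0.39 Fz -2.97 | yawerr 0.06 deg
```

Request:
arm_command([
  [[1.0,-0.2,0,0,0,0],[1.0,-0.2,0,0,0,0],[1.0,-0.2,0,0,0,0],[1.0,-0.2,0,0,0,0],[0,0,0,0,0,7],[0,0,0,0,0,7],[0,0,0,0,0,7],[0,0,0,0,0,7],[0,0,0,0,0,7],[0,0,0,0,0,7],[0,0,0,0,0,7],[0,0,0,0,0,7]],
])

```text
t: 16.92
tool_pos: [0.6231, 0.1907, 0.0817]
orientation: [-2.901, -1.206, 0.0]
force: [-0.0, 0.7, -2.9]
opening: 0.0211
gripper_force: 30.0
```

Request:
arm_command([
  [[0,0,0,0,0,7],[0,0,0,0,0,7],[0,0,0,0,0,7],[0,0,0,0,0,7],[0,0,0,0,0,7],[0,0,0,0,0,7],[0,0,0,0,0,7],[0,0,0,0,0,7],[0,0,0,0,0,7],[0,0,0,0,0,7],[0,0,0,0,0,7],[0,0,0,0,0,7]],
])

```text
t: 17.92
tool_pos: [0.6231, 0.1907, 0.0817]
orientation: [-1.348, -2.837, 0.0]
force: [0.1, 0.1, -2.8]
opening: 0.0213
gripper_force: 30.0
```

Request:
arm_command([
  [[0,0,0,0,0,7],[0,0,0,0,0,7],[0,0,0,0,0,7],[0,0,0,0,0,7],[0,0,0,0,0,7],[0,0,0,0,0,5],[0,0,0,0,0,0],[0,0,0,0,0,0],[0,0,0,0,0,0],[0,0,0,0,0,0],[0,0,0,0,0,0],[0,0,0,0,0,0]],
])

```text
t: 18.92
tool_pos: [0.6234, 0.1906, 0.0818]
orientation: [-0.308, -3.126, 0.0]
force: [0.2, 0.8, -2.1]
opening: 0.0208
gripper_force: 30.0
```

```bash
python3 -c "
from h import *
s,_=st();rel(s)"
```

```text
t 18.92 pos [623.4  190.6   81.81] x [-0.9808  0.195   0.    ] y [ 0.195   0.9808 -0.    ] z [-0. -0. -1.] 
 F [ 0.17  0.75 -2.14] T [-0.019 -0.161 -0.019] open 0.0208 grip 30.0 q [ 0.218  0.365  1.47  -0.     1.307 -1.156]
  along -115.25 lat 0.69 h -0.19 mm | Fax -0.02 Flat -0.77 Fz -2.14 | yawerr 180.03 deg
```

Request:
arm_command([
  [[-0.9,0.18,0,0,0,0],[-1,0.2,0,0,0,0],[-1,0.2,0,0,0,0],[-1,0.2,0,0,0,0],[-0.7,0.14,0,0,0,0],[-0.4,0.08,0,0,0,0],[-0.2,0.04,0,0,0,0],[0,0,0,0,0,0],[0,0,0,0,0,0],[0,0,0,0,0,0],[0,0,0,0,0,0]],
])

```text
t: 19.83
tool_pos: [0.5718, 0.2009, 0.0819]
orientation: [0.307, 3.126, 0.0]
force: [0.6, -0.3, -3.4]
opening: 0.0212
gripper_force: 30.0
```

```bash
python3 -c "
from h import *
s,_=st();rel(s)"
```

```text
t 19.83 pos [571.8  200.9   81.88] x [-9.809e-01  1.944e-01 -2.000e-04] y [1.944e-01 9.809e-01 1.000e-04] z [ 3.e-04  0.e+00 -1.e+00] 
 F [ 0.56 -0.26 -3.41] T [ 0.066 -0.162  0.05 ] open 0.0212 grip 30.0 q [ 0.253  0.249  1.611 -0.     1.282 -1.122]
  along -62.63 lat 0.68 h -0.12 mm | Fax -0.60 Flat 0.15 Fz -3.41 | yawerr 180.06 deg
```

Request:
arm_command([
  [[-0.1,0.02,0,0,0,0],[-0.1,0.02,0,0,0,0],[0,0,0,0,0,0],[0,0,0,0,0,0]],
])

```text
t: 20.17
tool_pos: [0.5693, 0.2014, 0.0818]
orientation: [-0.306, -3.127, 0.0]
force: [-0.4, -0.1, -2.3]
opening: 0.0213
gripper_force: 30.0
```

```bash
python3 -c "
from h import *
s,_=st();rel(s)"
```

```text
t 20.17 pos [569.34 201.37  81.78] x [-9.810e-01  1.941e-01  1.000e-04] y [ 1.941e-01  9.810e-01 -1.000e-04] z [-1.e-04 -1.e-04 -1.e+00] 
 F [-0.38 -0.12 -2.29] T [ 0.031 -0.192  0.032] open 0.0213 grip 30.0 q [ 0.255  0.244  1.617 -0.     1.281 -1.12 ]
  along -60.13 lat 0.69 h -0.22 mm | Fax 0.35 Flat 0.20 Fz -2.29 | yawerr 180.08 deg
```

Request:
arm_command([
  [[-0.1,0.02,0,0,0,0],[-0.1,0.02,0,0,0,0],[0,0,0,0,0,0],[0,0,0,0,0,0]],
])

```text
t: 20.5
tool_pos: [0.5674, 0.2018, 0.0819]
orientation: [0.306, 3.127, 0.0]
force: [0.4, -0.9, -3.1]
opening: 0.0214
gripper_force: 30.0
```

```bash
python3 -c "
from h import *
s,_=st();rel(s)"
```

```text
t 20.50 pos [567.35 201.83  81.87] x [-0.981  0.194 -0.   ] y [0.194 0.981 0.   ] z [ 0.  0. -1.] 
 F [ 0.42 -0.93 -3.12] T [ 0.065 -0.165 -0.014] open 0.0214 grip 30.0 q [ 0.257  0.239  1.622 -0.     1.281 -1.119]
  along -58.10 lat 0.63 h -0.13 mm | Fax -0.59 Flat 0.83 Fz -3.12 | yawerr 180.08 deg
```

Request:
arm_command([
  [[-0.1,0.02,0,0,0,0],[-0.05,0.01,0,0,0,0],[0,0,0,0,0,0],[0,0,0,0,0,0]],
])

```text
t: 20.83
tool_pos: [0.5668, 0.2019, 0.0822]
orientation: [0.307, 3.125, 0.0]
force: [5.6, -0.7, -4.1]
opening: 0.0214
gripper_force: 30.0
```

```bash
python3 -c "
from h import *
s,_=st();rel(s)"
```

```text
t 20.83 pos [566.75 201.9   82.22] x [-0.9809  0.1943 -0.0018] y [1.943e-01 9.809e-01 3.000e-04] z [ 1.8e-03 -1.0e-04 -1.0e+00] 
 F [ 5.63 -0.75 -4.09] T [-0.18  -1.014 -0.081] open 0.0214 grip 30.0 q [ 2.570e-01  2.360e-01  1.625e+00 -1.000e-03  1.279e+00 -1.118e+00]
  along -57.49 lat 0.67 h 0.22 mm | Fax -5.66 Flat -0.37 Fz -4.09 | yawerr 180.07 deg
```

Contact at 5.7 N, and the moment arm matches a push on the gauge axis. I'll hold it there.

Request:
arm_command([
  [[0,0,0,0,0,0],[0,0,0,0,0,0],[0,0,0,0,0,0],[0,0,0,0,0,0],[0,0,0,0,0,0],[0,0,0,0,0,0]],
])

```text
t: 21.33
tool_pos: [0.5668, 0.2019, 0.0822]
orientation: [0.306, 3.125, 0.0]
force: [4.4, -1.5, -4.0]
opening: 0.0214
gripper_force: 30.0
```

Run:
```python
from h import *
s,_=st();rel(s)
im=eyes.read_camera("scene"); w=eyes.read_camera("wrist")
a=np.hstack([cv2.resize(im[150:240,380:500],(400,300),interpolation=2),cv2.resize(w,(400,300))]); cv2.imwrite("pics/ng.png",a)
```

```text
t 21.33 pos [566.77 201.92  82.21] x [-0.9809  0.1943 -0.0017] y [1.943e-01 9.809e-01 3.000e-04] z [ 0.0017 -0.     -1.    ] 
 F [ 4.4  -1.49 -3.96] T [-2.080e-01 -1.011e+00 -1.000e-03] open 0.0214 grip 30.0 q [ 0.257  0.236  1.625 -0.     1.279 -1.118]
  along -57.51 lat 0.65 h 0.21 mm | Fax -4.61 Flat 0.60 Fz -3.96 | yawerr 180.07 deg
```

View pics/ng.png

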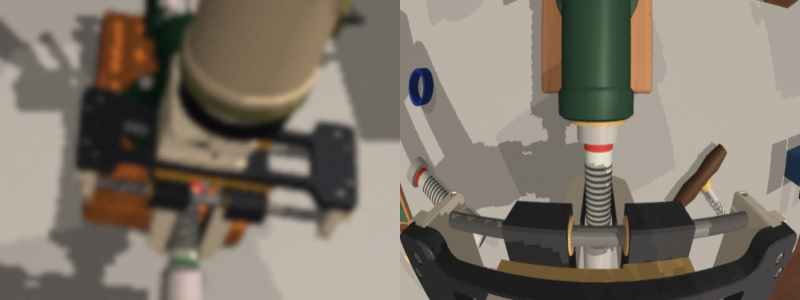

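The no-go plug stands centred on the brass face and has not entered. It held 4.6–5.7 N for about 0.5 s. I'll retreat and measure the rest's centre from the earlier image w1.

Request:
arm_command([
  [[0.2,-0.04,0,0,0,0],[0.5,-0.1,0,0,0,0],[1,-0.2,0,0,0,0],[1,-0.2,0,0,0,0],[1,-0.2,1,0,0,0],[0,0,2.5,0,0,0],[0,0,2.5,0,0,0],[0,0,1.8,0,0,0]],
])

```text
t: 22.1
tool_pos: [0.6034, 0.1947, 0.1615]
orientation: [0.307, 3.127, 0.001]
force: [1.3, 0.3, -2.0]
opening: 0.0212
gripper_force: 30.0
```

Run:
```python
from h import *
st()
v=np.load("w1.npy"); m=eyes.camera_model("wrist"); m["rvec"],m["tvec"]=v[:3],v[3:]
i=cv2.imread("pics/w1.png"); h=cv2.cvtColor(i,cv2.COLOR_BGR2HSV)
o=np.zeros(h.shape[:2],np.uint8); o[120:225,280:365]=cv2.inRange(h,(3,100,60),(16,255,255))[120:225,280:365]
c=max(cv2.findContours(o,0,2)[0],key=cv2.contourArea); hull=cv2.convexHull(c)[:,0]
Q=np.array([wz(m,*p,.014)[:2] for p in hull]); r=cv2.minAreaRect((Q*1000).astype(np.float32)); print("base",r)
for p in hull: print(p,(wz(m,*p,.014)[:2]*1000).round(0),end=" ")
print()
# gauge ends
for z in(.052,.06,.066): print(z,"red/green",wz(m,321,149.6,z)[:2],wz(m,319.5,215.6,z)[:2])
```

```text
t 22.10 pos [603.36 194.74 161.5 ] x [-0.981   0.1942 -0.    ] y [1.942e-01 9.810e-01 4.000e-04] z [ 1.e-04  4.e-04 -1.e+00] 
 F [ 1.27  0.31 -1.96] T [ 0.006 -0.215  0.049] open 0.0212 grip 30.0 q [ 0.231  0.252  1.456  0.     1.434 -1.144]
base ((591.14990234375, -299.31939697265625), (74.24114227294922, 108.64584350585938), 88.21175384521484)
[324 129] [ 645. -303.] [348 130] [ 644. -331.] [352 131] [ 643. -336.] [353 133] [ 641. -337.] [353 136] [ 637. -338.] [352 159] [ 609. -337.] [351 178] [ 586. -336.] [350 193] [ 567. -336.] [349 207] [ 549. -335.] [348 215] [ 538. -334.] [347 216] [ 537. -333.] [334 216] [ 537. -316.] [293 215] [ 538. -264.] [291 214] [ 539. -262.] [290 213] [ 541. -261.] [290 208] [ 547. -261.] [291 131] [ 643. -264.] [293 129] [ 646. -266.] 
0.052 red/green [ 0.62553603 -0.29897688] [ 0.55068421 -0.29758138]
0.06 red/green [ 0.62657147 -0.29887872] [ 0.55353061 -0.29751698]
0.066 red/green [ 0.62734806 -0.29880509] [ 0.55566541 -0.29746867]
```

Request:
arm_command([
  [[0,-1.5,0,0,0,0.8],[-0.06,-3,0,0,0,0.8],[-0.06,-3.3,0,0,0,0.8],[-0.06,-3.3,0,0,0,0.8],[-0.06,-3.3,0,0,0,0.8],[-0.06,-3.3,0,0,0,0.8],[-0.06,-3.3,0,0,0,0.8],[-0.06,-3.3,0,0,0,0.8],[-0.06,-3.3,0,0,0,0.8],[-0.06,-3.3,0,0,0,0.8],[-0.06,-3.3,0,0,0,0.8],[-0.06,-3.3,0,0,0,0.8]],
])

```text
t: 23.1
tool_pos: [0.5959, -0.1818, 0.1596]
orientation: [-0.042, -3.141, -0.001]
force: [0.6, -0.8, -2.7]
opening: 0.0211
gripper_force: 30.0
```

Request:
arm_command([
  [[-0.06,-3.3,0,0,0,0],[-0.06,-3.0,0,0,0,0],[-0.06,-2.5,0,0,0,0],[-0.05,-1.5,0,0,0,0],[0,-1.0,0,0,0,0],[0,0,0,0,0,0],[0,0,0,0,0,0],[0,0,0,0,0,0],[0,0,0,0,0,0],[0,0,0,0,0,0]],
])

```text
t: 23.93
tool_pos: [0.5944, -0.292, 0.16]
orientation: [0.041, 3.141, 0.0]
force: [0.1, -0.1, -1.8]
opening: 0.0211
gripper_force: 30.0
```

Run:
```python
from h import *
st()
cv2.imwrite("pics/w5.png",eyes.read_camera("wrist"))
st()
```

```text
t 23.93 pos [ 594.36 -291.96  159.96] x [-9.997e-01  2.620e-02 -1.000e-04] y [2.620e-02 9.997e-01 2.000e-04] z [ 1.e-04  2.e-04 -1.e+00] 
 F [ 0.08 -0.06 -1.84] T [ 0.064 -0.153 -0.014] open 0.0211 grip 30.0 q [-0.534  0.328  1.368  0.     1.446 -2.079]
t 23.98 pos [ 594.33 -292.2   160.01] x [-9.997e-01  2.640e-02 -2.000e-04] y [2.640e-02 9.997e-01 1.000e-04] z [ 2.e-04  1.e-04 -1.e+00] 
 F [-0.61  0.14 -1.76] T [ 0.037 -0.157  0.005] open 0.0214 grip 30.0 q [-0.534  0.328  1.368  0.     1.446 -2.079]
```

View pics/w5.png

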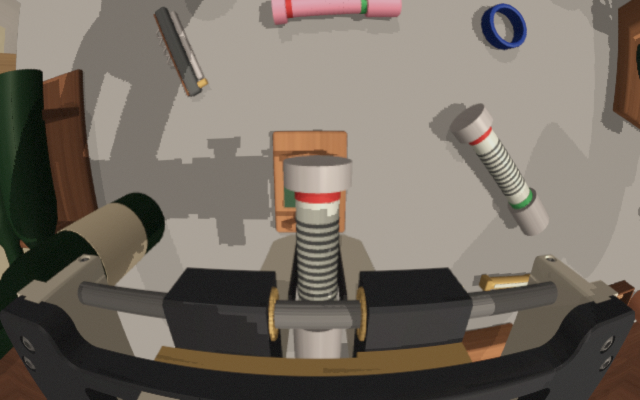

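The rest sits under the gauge: base at (273–347, 131–232), red band at (318,196), all clear. I'll shift y by -0.8 cm and lower to just above the V's.

Request:
arm_command([
  [[0,-0.4,0,0,0,0],[0,-0.38,-1,0,0,0],[0,0,-2.2,0,0,0],[0,0,-2.2,0,0,0],[0,0,-2.2,0,0,0],[0,0,-2.0,0,0,0],[0,0,-1.2,0,0,0],[0,0,-0.6,0,0,0],[0,0,0,0,0,0],[0,0,0,0,0,0],[0,0,0,0,0,0],[0,0,0,0,0,0]],
])

```text
t: 24.98
tool_pos: [0.5952, -0.3018, 0.0478]
orientation: [0.044, 3.139, -0.002]
force: [0.2, -0.3, -2.6]
opening: 0.0212
gripper_force: 30.0
```

Request:
arm_command([
  [[0,0,0,0,0,0],[0,0,0,0,0,0],[0,0,0,0,0,0]],
])

```text
t: 25.23
tool_pos: [0.5943, -0.3013, 0.0464]
orientation: [0.044, 3.141, -0.001]
force: [-0.6, -0.7, -2.8]
opening: 0.0215
gripper_force: 30.0
```

Run:
```python
from h import *
st()
```

```text
t 25.23 pos [ 594.3  -301.26   46.43] x [-9.996e-01  2.780e-02 -7.000e-04] y [ 2.780e-02  9.996e-01 -4.000e-04] z [ 7.e-04 -5.e-04 -1.e+00] 
 F [-0.63 -0.71 -2.82] T [ 0.061 -0.122  0.028] open 0.0215 grip 30.0 q [-0.546  0.437  1.446 -0.     1.258 -2.089]
```

Request:
arm_command([
  [[0,0.14,0,0,0,0],[0,0,-0.3,0,0,0],[0,0,-0.3,0,0,0],[0,0,-0.2,0,0,0],[0,0,-0.1,0,0,0],[0,0,0,0,0,0],[0,0,0,0,0,0],[0,0,0,0,0,0],[0,0,0,0,0,0]],
])

```text
t: 25.98
tool_pos: [0.5941, -0.2998, 0.037]
orientation: [0.044, 3.141, -0.0]
force: [-0.7, 0.0, -1.9]
opening: 0.0213
gripper_force: 30.0
```

Run:
```python
from h import *
st()
```

```text
t 25.98 pos [ 594.14 -299.81   37.02] x [-9.996e-01  2.780e-02 -3.000e-04] y [ 2.780e-02  9.996e-01 -2.000e-04] z [ 3.e-04 -2.e-04 -1.e+00] 
 F [-0.72  0.05 -1.91] T [ 0.036 -0.13  -0.008] open 0.0213 grip 30.0 q [-0.544  0.446  1.452 -0.     1.243 -2.087]
```

Request:
arm_command([
  [[0,0,-0.1,0,0,0],[0,0,-0.1,0,0,0],[0,0,-0.1,0,0,0],[0,0,0,0,0,0],[0,0,0,0,0,0],[0,0,0,0,0,0]],
])

```text
t: 26.48
tool_pos: [0.5941, -0.2998, 0.0341]
orientation: [0.044, 3.141, -0.0]
force: [-0.8, -0.4, 0.8]
opening: 0.0213
gripper_force: 30.0
```

Run:
```python
from h import *
st()
```

```text
t 26.48 pos [ 594.08 -299.84   34.07] x [-9.996e-01  2.780e-02 -2.000e-04] y [ 2.780e-02  9.996e-01 -2.000e-04] z [ 2.e-04 -2.e-04 -1.e+00] 
 F [-0.79 -0.39  0.77] T [ 0.112  0.072 -0.03 ] open 0.0213 grip 30.0 q [-0.544  0.45   1.454 -0.     1.238 -2.087]
```

Seated: z 34.07 with the weight taken by the rest. Releasing.

Request:
arm_command([
  [[0,0,0,0,0,0],[0,0,0,0,0,0],[0,0,0,0,0,0],[0,0,0,0,0,0],[0,0,0,0,0,0],[0,0,0,0,0,0],[0,0,0,0,0,0],[0,0,0,0,0,0],[0,0,0,0,0,0],[0,0,0,0,0,0],[0,0,0,0,0,0],[0,0,0,0,0,0]],
], gripper=1)

```text
t: 27.48
tool_pos: [0.594, -0.2997, 0.0338]
orientation: [-0.044, -3.141, -0.0]
force: [0.1, 0.3, 0.4]
opening: 0.0922
gripper_force: 0.0
```

Request:
arm_command([
  [[0,0,0.5,0,0,0],[0,0,1.5,0,0,0],[0,0,2.5,0,0,0],[0,0,2.5,0,0,0],[0,0,3,0,0,0],[0,0,3,0,0,0],[0,0,3,0,0,0],[0,0,1.5,0,0,0],[0,0,0,0,0,0],[0,0,0,0,0,0],[0,0,0,0,0,0],[0,0,0,0,0,0]],
])

```text
t: 28.48
tool_pos: [0.5931, -0.2992, 0.2069]
orientation: [-0.044, -3.139, -0.002]
force: [-0.1, -0.6, -1.8]
opening: 0.0928
gripper_force: 0.0
```

Run:
```python
from h import *
st()
cv2.imwrite("pics/w6.png",eyes.read_camera("wrist"))
```

```text
t 28.48 pos [ 593.1  -299.15  206.89] x [-0.9996  0.0278  0.0027] y [0.0278 0.9996 0.0015] z [-0.0026  0.0016 -1.    ] 
 F [-0.13 -0.64 -1.8 ] T [ 0.041 -0.199  0.019] open 0.0928 grip 0.0 q [-0.544  0.312  1.302 -0.     1.531 -2.087]
```

View pics/w6.png

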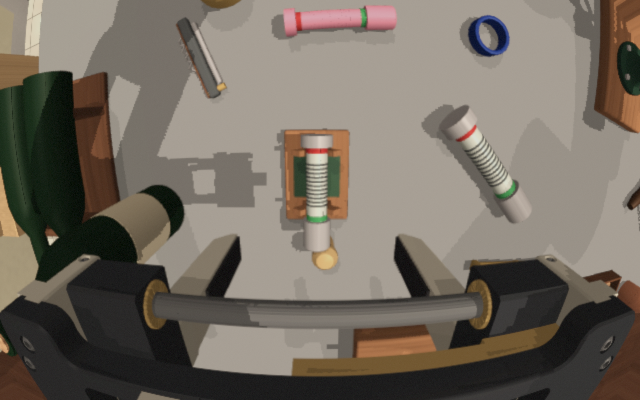

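The gauge sits level in the rest (red (316,150), green (316,218)). The cork at (325,258) is close to the go end, so I'll check that it hasn't moved.

Run:
```python
from h import *
v=np.load("w1.npy"); m=eyes.camera_model("wrist"); m0=dict(m); m0["rvec"],m0["tvec"]=v[:3],v[3:]
print("cork before",wz(m0,315.5,98.5,.06)," now",wz(m,325,259,.06))
t=eyes.read_camera("top"); t0=cv2.imread("pics/top0.png")
for i in(t0,t):
    u,w=blob(i,(12,90,120),(32,255,255),(384,130,404,150)); print(len(u),u.mean(),w.mean(),onz("top",u.mean(),w.mean(),.06))
r=wz(m,316,150,.06);g=wz(m,316,218,.06); print("gauge mid",(r+g)/2,r,g,"go end",wz(m,316,250,.06))
st()
```

```text
cork before [ 0.68003776 -0.29311313  0.06      ]  now [ 0.6755195  -0.29174381  0.06      ]
85 393.1058823529412 140.14117647058825 [ 0.67498128 -0.28815752  0.06      ]
6 396.8333333333333 141.16666666666666 [ 0.67193027 -0.29962414  0.06      ]
gauge mid [ 0.58947613 -0.29936986  0.06      ] [ 0.55306598 -0.29830477  0.06      ] [ 0.62588628 -0.30043495  0.06      ] go end [ 0.66386909 -0.30155994  0.06      ]
t 28.58 pos [ 593.16 -299.2   206.85] x [-0.9996  0.0278  0.0027] y [0.0278 0.9996 0.0015] z [-0.0027  0.0016 -1.    ] 
 F [ 0.82 -0.26  0.35] T [ 0.059 -0.185  0.003] open 0.0932 grip 0.0 q [-0.544  0.312  1.301 -0.     1.531 -2.087]
```

Run:
```python
from h import *
v=np.load("w1.npy"); m=eyes.camera_model("wrist"); m0=dict(m); m0["rvec"],m0["tvec"]=v[:3],v[3:]
for n,mm,f,b in(("before",m0,"w1",(295,80,345,120)),("now",m,"w6",(300,225,350,290))):
    i=cv2.imread(f"pics/{f}.png"); h=cv2.cvtColor(i,cv2.COLOR_BGR2HSV); x0,y0,x1,y1=b
    k=cv2.inRange(h,(12,70,150),(32,255,255))[y0:y1,x0:x1]
    c=max(cv2.findContours(k,0,2)[0],key=cv2.contourArea)+[x0,y0]
    P=np.array([wz(mm,*p,.06)[:2]*1000 for p in c[:,0]])
    print(n,cv2.boundingRect(c),"extent",P.min(0).round(1),P.max(0).round(1),"circle",cv2.minEnclosingCircle(P.astype(np.float32)))
    print(" base-plane extent",np.array([wz(mm,*p,0)[:2]*1000 for p in c[:,0]]).round(0).max(0))
```

```text
before (301, 85, 28, 29) extent [ 664.9 -305.9] [ 694.2 -278.2] circle ((679.5867309570312, -292.26068115234375), 14.758559226989746)
 base-plane extent [ 699. -275.]
now (313, 247, 25, 23) extent [ 660.8 -305.3] [ 688.8 -278.2] circle ((675.0213623046875, -290.5852966308594), 15.369729995727539)
 base-plane extent [ 723. -275.]
```

```bash
python3 -c "
from plant import ticket
print(ticket.close_job())"
```

```text
the job is handed in; nothing more can be done
None
```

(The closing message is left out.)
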